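# Pack the sound bearing cages into the carrier tray

## Task

Pack the three sound bearing cages, the closed steel rings, into the carrier tray: each one upright and flat on the floor of the round recess that matches its size, the large in the large, the medium in the medium, the small in the small. Set them down rather than dropping them. Leave the rejects, the ring with a piece broken out and the solid blank without a bore, and the V-block where they lie.

Things in the scene. Friction and masses are not known exactly. Their poses are not given: they have to be found in the camera images.
- cage_large: Sound bearing cage, large: a closed bare-steel ring standing with its axis upright, outer diameter 62 mm, open bore 48 mm, 32 mm tall, with dark window shapes round its outside (flush, look only). Loose, about 280 g. Origin: centre of its underside; z up along its axis. It is round, so yaw does not matter. Other things stand at least 95 mm off, centre to centre.
- cage_medium: Sound bearing cage, medium: a closed bare-steel ring standing with its axis upright, outer diameter 44 mm, open bore 32 mm, 32 mm tall, with dark window shapes round its outside (flush, look only). Loose, about 170 g. Origin: centre of its underside; z up along its axis. It is round, so yaw does not matter. Other things stand at least 95 mm off, centre to centre.
- cage_small: Sound bearing cage, small: a closed bare-steel ring standing with its axis upright, outer diameter 28 mm, open bore 18 mm, 32 mm tall, with dark window shapes round its outside (flush, look only). Loose, about 90 g. Origin: centre of its underside; z up along its axis. It is round, so yaw does not matter. Other things stand at least 95 mm off, centre to centre.
- nest_large: Large nest: fixed grey insert 90 x 90 x 12 mm with a dark-floored round recess, 78 mm diameter, 8 mm deep, in its middle. Origin: centre of its underside, 4 mm above the table; z up; recess floor 4 mm, rim 12 mm above the origin. The nests stand in a row in any order, 92 mm apart along their x, in one fixed aluminium tray 288 x 104 mm, rim 14 mm above the table.
- nest_medium: Medium nest: fixed grey insert 90 x 90 x 12 mm with a dark-floored round recess, 60 mm diameter, 8 mm deep, in its middle. Origin: centre of its underside, 4 mm above the table; z up; recess floor 4 mm, rim 12 mm above the origin. The nests stand in a row in any order, 92 mm apart along their x, in one fixed aluminium tray 288 x 104 mm, rim 14 mm above the table.
- nest_small: Small nest: fixed grey insert 90 x 90 x 12 mm with a dark-floored round recess, 44 mm diameter, 8 mm deep, in its middle. Origin: centre of its underside, 4 mm above the table; z up; recess floor 4 mm, rim 12 mm above the origin. The nests stand in a row in any order, 92 mm apart along their x, in one fixed aluminium tray 288 x 104 mm, rim 14 mm above the table.
- broken_cage: Reject look-alike: same steel ring as the large cage (outer diameter 62 mm, bore 48 mm, 32 mm tall) but with a 70 degree piece of its wall broken out, so that it is C-shaped from above. Loose. Not to be packed. Origin: centre of the ring at its underside; the gap is on its +x side.
- solid_blank: Unfinished look-alike: solid steel cylinder of the medium cage's outer size (44 mm diameter, 32 mm tall) with no bore (a flat full top), with the same dark window shapes outside. Loose. Not to be packed. Origin: centre of its underside.
- v_block: Bystander: dark steel V-block 50 x 50 mm, 36 mm tall, with a V groove along its x axis on top. Loose. Origin: centre of its underside.
- ring_gauge: Bystander: fixed grey bench gauge with a round chuck plate, about 160 x 200 mm with knob and dial, 92 mm tall, at the robot's right, beyond the blue tape. (Another fixed fixture, 115 mm tall, stands at the far left, beyond the other tape.) Origin: centre of its underside.
Not all that is in view belongs to the job. What is shaped like the cage_large but purple or red is not meant. What is shaped like the cage_small but turquoise is not meant.

How it is judged:
By the outcome, as a careful person would: the job done as asked, in the order asked, and still so for the second after the job is handed in, with the robot touching nothing.
It also fails if it takes over 96 s, if anything falls off the work surface, if the arm or the gripper's body presses on something with over 40 N, if the wrist force passes 120 N, or if a joint passes its speed limit or range.

## Robot

A 6-joint arm with a two-finger parallel gripper is mounted at the origin on the work surface. World frame = base frame: x ahead of the robot, y to its left, z up, the work surface at z = 0. Lengths are in m, angles in degrees, forces in N, time in s.
With the tool pointing down it reaches from about 0.35 to 0.875 m from the base axis. Payload 4.2 kg.
Tool frame: the origin (TCP) lies midway between the tips of the shut fingers; the grasp point (between the pads) lies 19 mm behind it (r.pinch_z is the distance from the TCP to the grasp point, in m); z points along the fingers, y is the line along which they close (so a half turn about z gives the same grasp; the last joint's range is limited). The gripper opens to 87 mm and grips with 3 to 60 N. Pads are 19 mm wide; open, the fingers measure 117 mm over their backs; the gripper's body (75 mm by 190 mm) begins 51 mm behind the grasp point.
Start: joints at [-51.245, 22.042, 0.453, 0, -68.411, -14.817], TCP at [0.254, -0.571, 0.223] pointing down, gripper open.
Joint ranges: [-179.83, 179.83], [-69.29, 118.12], [-61.27, 80.66], [-181.25, 117.63], [-171.15, -9.14], [-177.46, 177.46]. Speed limits (degrees/s): [159.86, 159.86, 180, 180, 180, 180].

## Interface

Orientations are given as a 3x3 rotation matrix whose columns are the frame's x, y, z axes.
In Python, from station import r, imaging, models gives the robot as it stands. The module is installed in compiled form; this text tells all that it offers.
- The arm moves only by the tool apply_moves, never from a script. Its argument "moves" is a list of rows, each a list of 2 entries, a list of its own where there are three numbers: the shift along the tool's x, y, z in m, then the turn about the tool's z in degrees. A call has 1 to 5 rows; each row shifts and turns the commanded pose from where the row before left it, along the tool's axes as they then stand; what a row does not reach is not made up. A row lasts 1/12 s, in which the tool goes at most 41.7 mm and 7.16 degrees, less where a joint would pass 70% of its speed; a pose out of reach is approached as far as the arm can. A call is refused whole if a number of a shift passes 0.0417 or a number of a turn 7.16, either way. A call with a gripper value outside its range is refused whole. "hand" is the finger opening in m, from 0 to 0.087, set as the call begins (left out, the last holds). The fingers move at their own pace and stop on an object; the grip force is fixed at half the most. Time passes only in rows, so rows that do not move let the fingers close. It gives the time, the measured TCP pose, the force, the opening and the grip force at its end, in the units of the state.
- r.sense(): the state, without advancing time (a new reading comes with each control period).
- imaging.capture(name): name is "scene" or "side" or "wrist"; returns a dict with "frame" (480x640x3 uint8, blue, green, red), "intrinsics" (3x3 intrinsics, pixels), "dist" ([k1, k2, p1, p2, k3] as OpenCV has them; the pictures are not rectified), "eye" and "orientation" of the camera in the world. Camera axes: x right, y down, z forward; pixel columns grow to the right and rows downward; lengths in m; the calibration is good to about 2 mm. A picture is of the moment at which its call begins. There is no depth.
- r.finish_job(): hands the job in; it is judged then, once.
Trained networks look in a picture, given as the dict that the camera call returned (one of the last four; its "shot" number tells which), for a name from the list of things; names that differ only in an ending like _2 or _b are one class to them, and where a whole thing is asked for, a point or a joint stands for the part that bears it (a point fixed in the world has none). Each returns a list of dicts, best first, with "confidence" (0 to 1); they miss things now and then, are a little off and sometimes report something else, mostly with a low value. They report only what shows in the picture. A call takes as long as a camera call. They do not tell look-alikes from the thing itself.
- models.cut_out(picture, target): "region" (480x640 bool, what is visible of it) and "extent" ([left, top, width, height] as shares, 0 to 1, of the picture: columns of its width, rows of its height, round what is visible of it).
- models.place_of(picture, target): "at" ([column, row] as shares, 0 to 1, of the picture: columns of its width, rows of its height: a listed point, or the origin of a listed thing).
The state is a dict: "time_s": time; "joints": joint angles; "joint_velocities": joint speeds; "effort": joint torques, N m; "tcp_pos": TCP position; "ee_rot": TCP orientation; "wrist_force": force on the tool from outside, world axes, zero at the start; "moment": the same for the moment, N m; "gripper_width": opening from 0.0 (shut) to 1.0 (fully open); "gripper_force": force on a finger pad.
Only numpy, scipy, OpenCV 4.12 (cv2) and the standard library are available. Lean on these libraries where they do the work, as an engineer would, in place of code of your own. Each camera call takes 0.05 s, during which the arm holds its last target. There are 200 camera calls.

## Working session

There is one attempt and no reset: what is moved stays moved. The work goes in short steps, Python scripts to look and compute and a tool call to move; the robot and the scene stay as the last step left them, time stands still between calls to the robot, and variables do not carry over. Pictures are saved under pics/ and viewed, at most 14 in all, crops included, and the job is handed in when it is done.

Besides the shell and the picture viewer there is one more tool, called after "Emit:" by a JSON object that holds its "name" and its "arguments". apply_moves: Moves the arm, as the interface text tells. Its arguments: {"type":"object","properties":{"moves":{"type":"array"},"hand":{"type":"number"}},"required":["moves"]}

```bash
mkdir -p pics; cat > h.py <<'E'
import numpy as np, cv2
from station import r, imaging, models
def ray(p,uv):
    K=np.array(p["intrinsics"],float);d=np.array(p["dist"],float)
    q=cv2.undistortPoints(np.array([[uv]],float),K,d)[0,0]
    v=np.array(p["orientation"])@np.array([q[0],q[1],1.0]);return np.array(p["eye"],float),v/np.linalg.norm(v)
def atz(p,uv,z):
    o,v=ray(p,uv);return o+v*(z-o[2])/v[2]
def tri(rays):
    A=np.zeros((3,3));b=np.zeros(3)
    for o,v in rays:
        P=np.eye(3)-np.outer(v,v);A+=P;b+=P@o
    return np.linalg.solve(A,b)
E
cat > a.py <<'E'
from h import *
np.set_printoptions(precision=4,suppress=True)
s=r.sense();print(s["time_s"],s["tcp_pos"],s["ee_rot"],s["gripper_width"])
for c in("scene","side"):
    p=imaging.capture(c);cv2.imwrite(f"pics/{c}0.png",p["frame"]);print(c,p["eye"],p["orientation"][:,2] if hasattr(p["orientation"],'shape') else p["orientation"])
    for n in"cage_large cage_medium cage_small nest_large nest_medium nest_small broken_cage solid_blank v_block".split():
        for d in models.place_of(p,n)[:5]:
            uv=np.array(d["at"])*[640,480];z=.004 if"nest"in n else 0
            print(n,round(d["confidence"],2),uv.round(1),atz(p,uv,z)[:2])
E
python3 a.py
```

```text
0.0 [ 0.2534 -0.5707  0.2215] [[-0.9141 -0.4056 -0.0009]
 [-0.4056  0.9141  0.0019]
 [ 0.0001  0.0022 -1.    ]] 1.0002784982010073
scene [ 1.5229 -0.3656  0.7547] [-0.8058  0.1693 -0.5674]
cage_large 0.83 [293.8 223.3] [ 0.3823 -0.212 ]
cage_large 0.76 [331.5 240.2] [ 0.4697 -0.1366]
cage_large 0.56 [337.2 219.5] [ 0.3855 -0.1047]
cage_medium 0.75 [339.2 275.3] [ 0.6009 -0.1473]
cage_small 0.76 [246.7 238.5] [ 0.4257 -0.3299]
cage_small 0.28 [341.4 273.8] [ 0.5968 -0.1416]
nest_large 0.91 [475.2 220.1] [0.4574 0.2271]
nest_medium 0.78 [496.2 236.9] [0.5351 0.2463]
nest_small 0.6 [518.9 258.4] [0.6238 0.2596]
broken_cage 0.92 [407.4 260.8] [0.5794 0.0126]
solid_blank 0.68 [273.1 279.2] [ 0.5874 -0.2877]
v_block 0.91 [398.2 233.7] [0.4732 0.0244]
side [0.4862 0.4911 0.7405] [ 0.0214 -0.6551 -0.7553]
cage_large 0.93 [333.2 240.1] [ 0.4714 -0.1463]
cage_large 0.83 [367.1 221. ] [ 0.3989 -0.2069]
cage_large 0.81 [374.9 265.4] [ 0.3851 -0.0852]
cage_medium 0.68 [281.1 239.4] [ 0.5808 -0.1402]
cage_small 0.8 [333.9 205.5] [ 0.4731 -0.2491]
cage_small 0.72 [354.  182.5] [ 0.4279 -0.3295]
nest_large 0.71 [339.9 416.5] [0.4485 0.2267]
nest_medium 0.7 [282.6 425.5] [0.5381 0.2469]
nest_small 0.92 [226.8 425.4] [0.6256 0.2531]
broken_cage 0.72 [270.6 297. ] [0.5856 0.005 ]
broken_cage 0.42 [341.7 126.5] [ 0.4612 -0.5508]
solid_blank 0.72 [288.4 192.2] [ 0.5793 -0.2844]
v_block 0.62 [332.1 308.7] [0.4679 0.0228]
```

View pics/scene0.png

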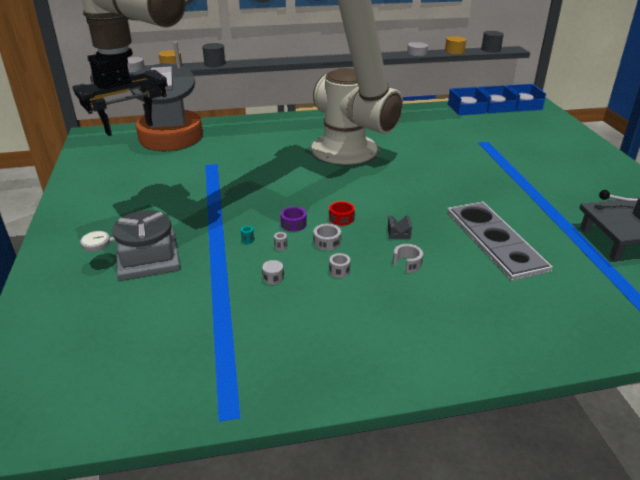

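View pics/side0.png

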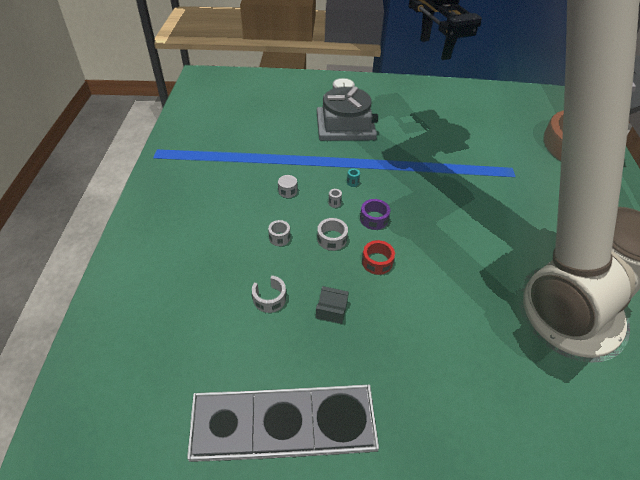

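Scene view: the steel closed rings are large at (327,237), medium at (340,265) and small at (280,241).
- **Large:** the purple ring (293,218) and the red ring (342,213) are the wrong colour, and the C-shape (408,258) is the broken one.
- **Medium:** (273,272) has a full flat top, so it is the blank.
- **Small:** (247,235) is turquoise, so it is out.

The nests are large (477,215), medium (497,235) and small (519,257). I'll enlarge the side view to confirm, and measure from both views.

```bash
cat > b.py <<'E'
from h import *
from scipy.optimize import least_squares
np.set_printoptions(precision=4,suppress=True)
P=[imaging.capture("scene"),imaging.capture("side")]
f=P[1]["frame"];cv2.imwrite("pics/crop.png",cv2.resize(f[150:330,230:430],(800,720),interpolation=cv2.INTER_CUBIC)[:600])
def proj(p,X):
    R=np.array(p["orientation"]).T
    return cv2.projectPoints(X@R.T-R@np.array(p["eye"]),np.zeros(3),np.zeros(3),np.array(p["intrinsics"],float),np.array(p["dist"],float))[0][:,0]
t=np.linspace(0,2*np.pi,73);C=np.c_[np.cos(t),np.sin(t),0*t]
box=lambda q:np.r_[q.min(0),q.max(0)]
def pick(p,n,g):
    L=models.cut_out(p,n);u=proj(p,np.array([g]))[0]
    L=[d for d in L if d["region"].any()]
    m=min(L,key=lambda d:np.linalg.norm(np.argwhere(d["region"]).mean(0)[::-1]-u))["region"]
    ij=np.argwhere(m)[:,::-1];return np.r_[ij.min(0)-.5,ij.max(0)+.5]
for n,g,rad in(("cage_large",(.47,-.142,.016),.031),("cage_medium",(.59,-.143,.016),.022),("cage_small",(.473,-.249,.016),.014)):
    B=[pick(p,n,g) for p in P]
    def res(x):
        X=np.r_[C*rad+[x[0],x[1],x[2]],C*rad+[x[0],x[1],x[2]-.032]]
        return np.r_[tuple(box(proj(p,X))-b for p,b in zip(P,B))]
    s=least_squares(res,[g[0],g[1],.03],loss="soft_l1");print(n,"x y ztop",s.x,res(s.x).round(1))
# recesses: dark blobs inside the tray -> opening ellipse
for n,g,rad in(("nest_large",(.453,.227,.012),.039),("nest_medium",(.537,.246,.012),.03),("nest_small",(.625,.256,.012),.022)):
    B=[]
    for p in P:
        u=proj(p,np.array([g]))[0];h=cv2.cvtColor(p["frame"],cv2.COLOR_BGR2GRAY)
        l=cv2.connectedComponents((h<60).astype(np.uint8))[1]
        ij=np.argwhere(l>0);k=ij[np.argmin(np.linalg.norm(ij[:,::-1]-u,axis=1))]
        ij=np.argwhere(l==l[tuple(k)])[:,::-1];B.append(np.r_[ij.min(0)-.5,ij.max(0)+.5])
    res=lambda x:np.r_[tuple(box(proj(p,C*rad+x))-b for p,b in zip(P,B))]
    s=least_squares(res,g,loss="soft_l1");print(n,"rim",s.x,res(s.x).round(1))
E
python3 b.py
```

```text
cage_large x y ztop [ 0.4747 -0.1496  0.0329] [ 0.5  0.3 -1.4 -0.9  0.5 -0.1 -1.1  0.4]
cage_medium x y ztop [ 0.5849 -0.144   0.033 ] [ 0.4 -0.3 -0.8  0.1 -0.5  0.1  0.3  0.1]
cage_small x y ztop [ 0.4724 -0.2564  0.032 ] [ 0.3 -0.   0.2  0.6  0.6  0.1 -0.2 -0.9]
nest_large rim [0.4466 0.2314 0.0129] [-0.9 -1.2  0.2  0.7  0.1 -0.7 -0.3  1.2]
nest_medium rim [0.5385 0.2421 0.0126] [-0.7 -0.8  0.4  0.7 -0.2 -0.4  0.2  0.5]
nest_small rim [0.6306 0.2535 0.0128] [-1.  -1.   0.3  0.9 -0.8 -0.8  0.5  1.2]
```

View pics/crop.png

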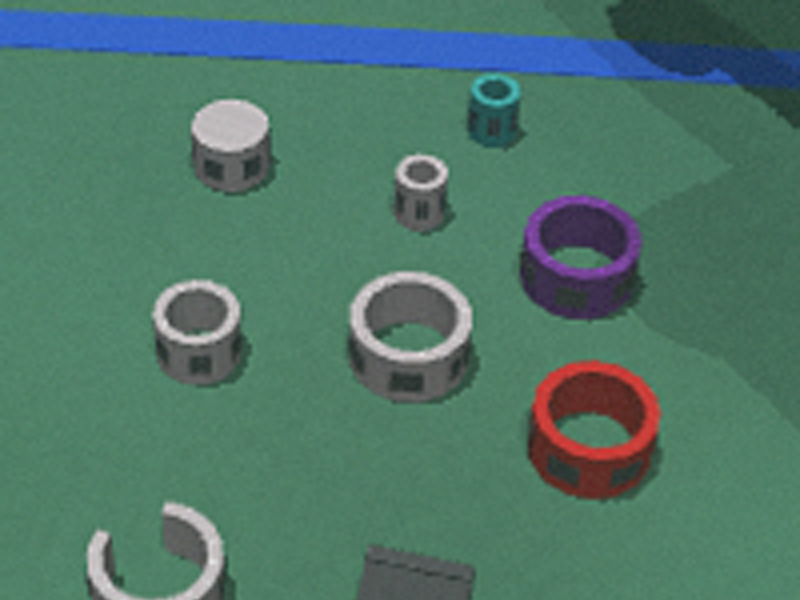

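The crop (side view, 4x) confirms it. The closed steel rings are large (410,335), medium (198,330) and small (420,192). The blank (231,145) has a full top, the C ring is at (155,560), and the coloured rings are decoys. The measured tops are at about 33 mm, consistent with the text. I'll start with the large cage and keep the present yaw.

Emit:
{"name": "apply_moves", "arguments": {"moves": [[[-0.0287,0.0227,0],0],[[-0.0287,0.0227,0],0],[[-0.0287,0.0227,0],0],[[-0.0287,0.0227,0],0],[[-0.0287,0.0227,0],0]], "hand": 0.087}}

```text
time_s: 1.82
tcp_pos: [0.3391, -0.4078, 0.2226]
ee_rot: [[-0.914, -0.405, 0.0], [-0.405, 0.914, -0.0], [-0.0, -0.0, -1.0]]
wrist_force: [0.7, -0.4, 0.4]
gripper_width: 1.0
gripper_force: 0.0
```

Emit:
{"name": "apply_moves", "arguments": {"moves": [[[-0.0287,0.0227,0],0],[[-0.0287,0.0227,0],0],[[-0.0287,0.0227,0],0],[[-0.0287,0.0227,0],0],[[-0.0287,0.0227,0],0]]}}

```text
time_s: 2.23
tcp_pos: [0.4244, -0.2456, 0.2229]
ee_rot: [[-0.914, -0.406, 0.001], [-0.406, 0.914, -0.0], [-0.001, -0.001, -1.0]]
wrist_force: [0.3, -0.2, 0.3]
gripper_width: 0.999
gripper_force: 0.0
```

Emit:
{"name": "apply_moves", "arguments": {"moves": [[[-0.0287,0.0227,0],0],[[-0.0287,0.0227,0],0],[[-0.0287,0.0227,0],0],[[0,0,0],0],[[0,0,0],0]]}}

```text
time_s: 2.65
tcp_pos: [0.4756, -0.1485, 0.2226]
ee_rot: [[-0.913, -0.409, 0.0], [-0.409, 0.913, -0.0], [-0.0, -0.0, -1.0]]
wrist_force: [-0.3, -0.3, 0.8]
gripper_width: 1.001
gripper_force: 0.0
```

```bash
cat > d.py <<'E'
import sys
from h import *
np.set_printoptions(precision=4,suppress=True)
T=dict(L=(.4747,-.1496),M=(.5849,-.144),S=(.4724,-.2564),l=(.4466,.2314),m=(.5385,.2421),s=(.6306,.2535))
s=r.sense();p=np.array(s["tcp_pos"]);R=np.array(s["ee_rot"])
print(s["time_s"],p,"grip",s["gripper_width"],s["gripper_force"],s["wrist_force"],"z",R[:,2])
for a in sys.argv[1:]:
    print(a,"tool shift",R.T@(np.array([*T[a],p[2]])-p))
E
python3 d.py L
python3 - <<'E'
from h import *
p=imaging.capture("wrist");cv2.imwrite("pics/w1.png",p["frame"]);print(p["eye"],np.array(p["orientation"])[:,2])
E
```

```text
2.65 [ 0.4756 -0.1485  0.2226] grip 1.0010574517048998 0.0 [-0.3343 -0.2596  0.7908] z [ 0.0002 -0.     -1.    ]
L tool shift [ 0.0013 -0.0006 -0.    ]
[ 0.4086939  -0.17811643  0.38455384] [ 0.23842236  0.10784383 -0.96515516]
```

View pics/w1.png

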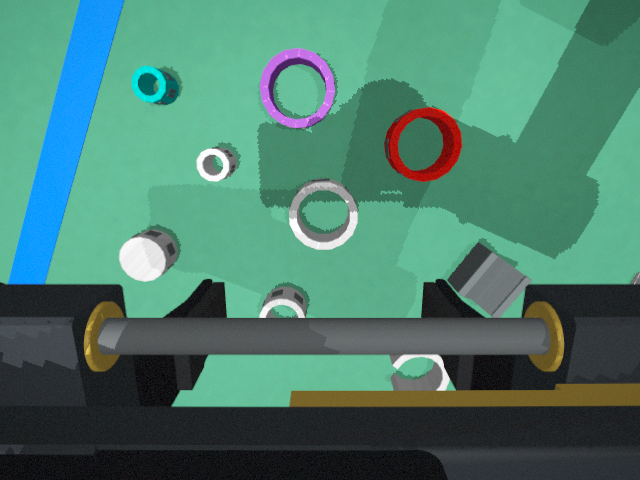

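The wrist view has the large steel ring at (323,214), centred between the fingers (columns 210–440). I'll check its position with this view while coming down partway.

Emit:
{"name": "apply_moves", "arguments": {"moves": [[[0.001,-0.0005,0.033],0],[[0,0,0.033],0],[[0,0,0.033],0],[[0,0,0.033],0],[[0,0,0.028],0]]}}

```text
time_s: 3.12
tcp_pos: [0.4728, -0.1523, 0.0609]
ee_rot: [[-0.915, -0.403, -0.001], [-0.403, 0.915, 0.0], [0.001, 0.0, -1.0]]
wrist_force: [1.2, -0.6, -1.0]
gripper_width: 1.0
gripper_force: 0.0
```

```bash
python3 d.py L
python3 - <<'E'
from h import *
p=imaging.capture("wrist");cv2.imwrite("pics/w2.png",p["frame"])
q=dict(p);q["eye"]=[0.4086939,-0.17811643,0.38455384]
print(atz(q,(323,212),.032),atz(q,(323,215),.032))
for d in models.place_of(p,"cage_large")[:3]:
    uv=np.array(d["at"])*[640,480];print(d["confidence"],uv,atz(p,uv,0))
E
```

```text
3.1167 [ 0.4728 -0.1523  0.0609] grip 1.0000720868199504 0.0 [ 1.2348 -0.5895 -1.0319] z [-0.001   0.0001 -1.    ]
L tool shift [-0.0029  0.0017 -0.    ]
[ 0.46981759 -0.15113834  0.032     ] [ 0.47234209 -0.1500275   0.032     ]
```

View pics/w2.png

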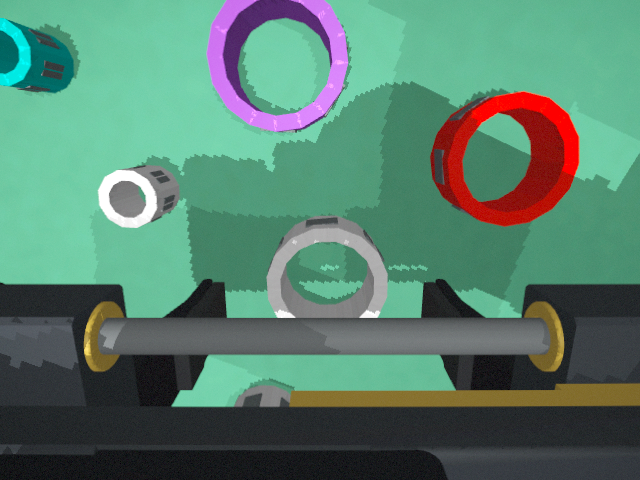

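The wrist view has the ring at (327,280), centred between the fingers and clear on both sides. I'll descend and grip.

Emit:
{"name": "apply_moves", "arguments": {"moves": [[[0,0,0.025],0],[[0,0,0.024],0],[[0,0,0],0],[[0,0,0],0],[[0,0,0],0]]}}

```text
time_s: 3.63
tcp_pos: [0.4756, -0.1515, 0.0156]
ee_rot: [[-0.914, -0.406, 0.003], [-0.406, 0.914, -0.0], [-0.003, -0.002, -1.0]]
wrist_force: [0.9, 0.1, 0.9]
gripper_width: 1.001
gripper_force: 0.0
```

Emit:
{"name": "apply_moves", "arguments": {"moves": [[[0,0,0],0],[[0,0,0],0],[[0,0,0],0],[[0,0,0],0],[[0,0,0],0]], "hand": 0.05}}

```text
time_s: 4.05
tcp_pos: [0.4743, -0.1508, 0.014]
ee_rot: [[-0.914, -0.406, 0.001], [-0.406, 0.914, 0.0], [-0.001, -0.0, -1.0]]
wrist_force: [-0.8, 1.7, 5.2]
gripper_width: 0.711
gripper_force: 30.1
```

Emit:
{"name": "apply_moves", "arguments": {"moves": [[[0,0,0],0],[[0,0,0],0],[[0,0,0],0],[[0,0,0],0],[[0,0,0],0]]}}

```text
time_s: 4.47
tcp_pos: [0.4743, -0.1508, 0.014]
ee_rot: [[-0.914, -0.406, 0.0], [-0.406, 0.914, -0.0], [-0.0, -0.0, -1.0]]
wrist_force: [-0.8, 1.7, 5.9]
gripper_width: 0.712
gripper_force: 30.0
```

Gripped at 62 mm. Now I'll lift and carry.

Emit:
{"name": "apply_moves", "arguments": {"moves": [[[0,0,-0.01],0],[[0,0,-0.02],0],[[0,0,-0.03],0],[[0,0,-0.026],0],[[0,0,0],0]]}}

```text
time_s: 4.88
tcp_pos: [0.4774, -0.1513, 0.1039]
ee_rot: [[-0.913, -0.407, 0.009], [-0.407, 0.913, -0.001], [-0.008, -0.005, -1.0]]
wrist_force: [2.0, 0.1, -1.5]
gripper_width: 0.711
gripper_force: 30.0
```

```bash
python3 d.py l
```

```text
4.8833 [ 0.4774 -0.1513  0.1039] grip 0.710517928344533 29.999804673716426 [ 1.9843  0.0682 -1.535 ] z [ 0.0094 -0.0011 -1.    ]
l tool shift [-0.1276  0.3621 -0.0007]
```

Emit:
{"name": "apply_moves", "arguments": {"moves": [[[-0.004,0.012,0],0],[[-0.01,0.028,0],0],[[-0.01,0.028,0],0],[[-0.01,0.028,0],0],[[-0.01,0.028,0],0]]}}

```text
time_s: 5.3
tcp_pos: [0.4627, -0.0189, 0.0982]
ee_rot: [[-0.915, -0.405, -0.003], [-0.405, 0.915, -0.0], [0.002, 0.001, -1.0]]
wrist_force: [0.2, -0.4, -2.8]
gripper_width: 0.708
gripper_force: 30.0
```

Emit:
{"name": "apply_moves", "arguments": {"moves": [[[-0.01,0.028,0],0],[[-0.01,0.028,0],0],[[-0.01,0.028,0],0],[[-0.01,0.028,0],0],[[-0.01,0.028,0],0]]}}

```text
time_s: 5.72
tcp_pos: [0.4516, 0.1294, 0.0982]
ee_rot: [[-0.914, -0.405, -0.002], [-0.405, 0.914, -0.001], [0.003, -0.0, -1.0]]
wrist_force: [2.0, 0.6, -2.2]
gripper_width: 0.709
gripper_force: 30.0
```

Emit:
{"name": "apply_moves", "arguments": {"moves": [[[-0.01,0.028,0],0],[[-0.01,0.028,0],0],[[-0.01,0.028,0],0],[[-0.004,0.012,0],0],[[0,0,0],0]]}}

```text
time_s: 6.13
tcp_pos: [0.4447, 0.2322, 0.0984]
ee_rot: [[-0.913, -0.408, -0.001], [-0.408, 0.913, -0.0], [0.001, -0.0, -1.0]]
wrist_force: [0.2, 0.4, -2.8]
gripper_width: 0.71
gripper_force: 30.0
```

Emit:
{"name": "apply_moves", "arguments": {"moves": [[[0,0,0],0],[[0,0,0],0]]}}

```text
time_s: 6.3
tcp_pos: [0.4443, 0.2287, 0.0986]
ee_rot: [[-0.914, -0.405, -0.002], [-0.405, 0.914, -0.002], [0.003, -0.001, -1.0]]
wrist_force: [-0.0, -0.5, -2.7]
gripper_width: 0.709
gripper_force: 30.0
```

```bash
python3 d.py l
python3 - <<'E'
from h import *
p=imaging.capture("wrist");cv2.imwrite("pics/w3.png",p["frame"])
E
```

```text
6.3 [0.4443 0.2287 0.0986] grip 0.7086963257659249 29.999280693009496 [-0.0242 -0.5366 -2.6678] z [-0.0022 -0.0017 -1.    ]
l tool shift [-0.0032  0.0016 -0.    ]
```

View pics/w3.png

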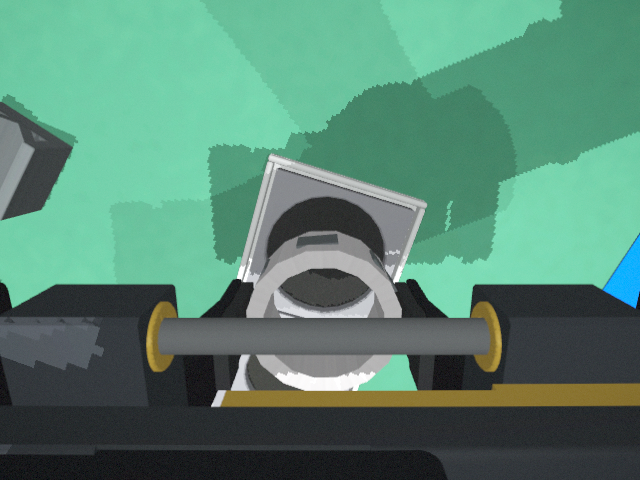

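The wrist view has the recess (columns 266–386, centre 326) in line with the held ring (centre 325), and the ring hangs upright. I'll lower it.

Emit:
{"name": "apply_moves", "arguments": {"moves": [[[-0.001,0.0005,0.015],0],[[-0.001,0.0005,0.02],0],[[0,0,0.02],0],[[0,0,0.01],0],[[0,0,0],0]]}}

```text
time_s: 6.77
tcp_pos: [0.445, 0.229, 0.0322]
ee_rot: [[-0.915, -0.404, -0.005], [-0.404, 0.915, -0.004], [0.006, -0.002, -1.0]]
wrist_force: [-0.8, -1.5, -2.3]
gripper_width: 0.709
gripper_force: 30.0
```

Emit:
{"name": "apply_moves", "arguments": {"moves": [[[0,0,0.004],0],[[0,0,0.002],0],[[0,0,0.002],0],[[0,0,0],0]]}}

```text
time_s: 7.1
tcp_pos: [0.4467, 0.2317, 0.0269]
ee_rot: [[-0.914, -0.405, 0.001], [-0.405, 0.914, 0.001], [-0.001, 0.0, -1.0]]
wrist_force: [0.7, 0.2, -2.3]
gripper_width: 0.704
gripper_force: 30.0
```

Emit:
{"name": "apply_moves", "arguments": {"moves": [[[0,0,0.002],0],[[0,0,0],0]]}}

```text
time_s: 7.27
tcp_pos: [0.4466, 0.2318, 0.0247]
ee_rot: [[-0.914, -0.406, 0.0], [-0.406, 0.914, 0.0], [-0.0, 0.0, -1.0]]
wrist_force: [0.4, 0.3, -2.4]
gripper_width: 0.708
gripper_force: 30.0
```

Emit:
{"name": "apply_moves", "arguments": {"moves": [[[0,0,0.0015],0],[[0,0,0],0]]}}

```text
time_s: 7.43
tcp_pos: [0.4464, 0.2317, 0.023]
ee_rot: [[-0.914, -0.406, -0.0], [-0.406, 0.914, 0.0], [0.0, 0.0, -1.0]]
wrist_force: [-0.2, 1.1, -2.9]
gripper_width: 0.71
gripper_force: 30.0
```

Emit:
{"name": "apply_moves", "arguments": {"moves": [[[0,0,0.001],0],[[0,0,0],0]]}}

```text
time_s: 7.6
tcp_pos: [0.4466, 0.2319, 0.0221]
ee_rot: [[-0.914, -0.406, 0.0], [-0.406, 0.914, 0.0], [-0.0, 0.0, -1.0]]
wrist_force: [1.2, 0.1, -3.8]
gripper_width: 0.713
gripper_force: 30.0
```

Emit:
{"name": "apply_moves", "arguments": {"moves": [[[0,0,0.001],0],[[0,0,0],0]]}}

```text
time_s: 7.77
tcp_pos: [0.4466, 0.2319, 0.022]
ee_rot: [[-0.914, -0.406, 0.0], [-0.406, 0.914, -0.0], [-0.0, -0.0, -1.0]]
wrist_force: [-2.3, -0.5, 5.2]
gripper_width: 0.708
gripper_force: 30.0
```

Contact at TCP z = 22 mm, which puts the ring's underside at 8 mm. I'll release and rise.

Emit:
{"name": "apply_moves", "arguments": {"moves": [[[0,0,0],0],[[0,0,0],0],[[0,0,0],0],[[0,0,0],0],[[0,0,0],0]], "hand": 0.083}}

```text
time_s: 8.18
tcp_pos: [0.4466, 0.2318, 0.021]
ee_rot: [[-0.914, -0.406, 0.0], [-0.406, 0.914, 0.0], [-0.0, 0.0, -1.0]]
wrist_force: [-0.0, 0.8, -0.5]
gripper_width: 0.933
gripper_force: 0.0
```

Emit:
{"name": "apply_moves", "arguments": {"moves": [[[0,0,-0.01],0],[[0,0,-0.03],0],[[0,0,-0.04],0],[[0,0,-0.02],0],[[0,0,0],0]]}}

```text
time_s: 8.6
tcp_pos: [0.4493, 0.234, 0.1261]
ee_rot: [[-0.913, -0.407, 0.008], [-0.407, 0.914, 0.007], [-0.011, 0.003, -1.0]]
wrist_force: [-0.2, 0.2, -0.4]
gripper_width: 0.95
gripper_force: 0.0
```

```bash
python3 d.py M
python3 - <<'E'
from h import *
p=imaging.capture("side");cv2.imwrite("pics/s2.png",cv2.resize(p["frame"][350:480,170:400],(800,452)))
E
```

```text
8.6 [0.4493 0.234  0.1261] grip 0.9497603550265418 0.0 [-0.1638  0.1719 -0.3909] z [ 0.0085  0.0068 -0.9999]
M tool shift [ 0.0298 -0.4005 -0.0014]
```

View pics/s2.png

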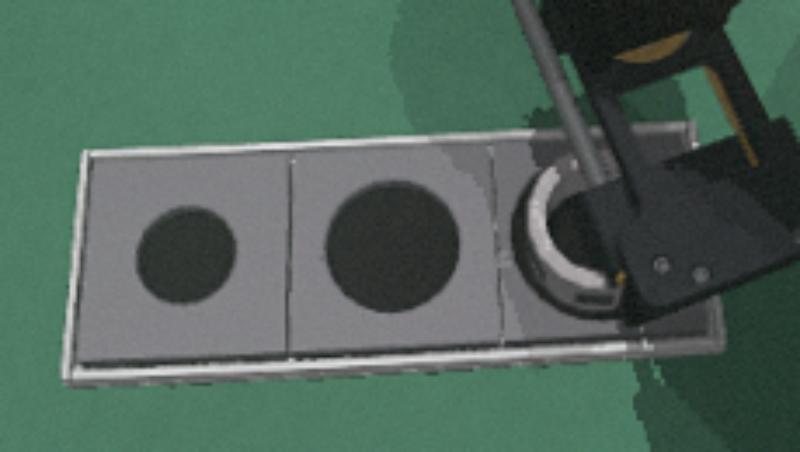

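The crop shows the large cage standing inside its recess (565,240). The fingers partly hide it, so I'll check again later. Next is the medium cage.

Emit:
{"name": "apply_moves", "arguments": {"moves": [[[0.002,-0.02,0],0],[[0.002,-0.034,0],0],[[0.002,-0.036,0],0],[[0.002,-0.036,0],0],[[0.002,-0.036,0],0]]}}

```text
time_s: 9.07
tcp_pos: [0.5025, 0.0779, 0.1196]
ee_rot: [[-0.914, -0.406, -0.003], [-0.406, 0.914, -0.001], [0.003, 0.0, -1.0]]
wrist_force: [1.2, -0.2, 0.4]
gripper_width: 0.95
gripper_force: 0.0
```

Emit:
{"name": "apply_moves", "arguments": {"moves": [[[0.002,-0.036,0],0],[[0.002,-0.036,0],0],[[0.002,-0.036,0],0],[[0.002,-0.036,0],0],[[0.002,-0.036,0],0]]}}

```text
time_s: 9.48
tcp_pos: [0.5664, -0.0908, 0.1193]
ee_rot: [[-0.914, -0.405, -0.003], [-0.405, 0.914, 0.0], [0.003, 0.001, -1.0]]
wrist_force: [1.0, 1.1, -0.3]
gripper_width: 0.953
gripper_force: 0.0
```

Emit:
{"name": "apply_moves", "arguments": {"moves": [[[0.003,-0.036,0],0],[[0.003,-0.0216,0],0],[[0,0,0.02],0],[[0,0,0.02],0],[[0,0,0.02],0]]}}

```text
time_s: 9.9
tcp_pos: [0.5839, -0.1448, 0.0586]
ee_rot: [[-0.915, -0.404, -0.002], [-0.404, 0.915, 0.0], [0.002, 0.001, -1.0]]
wrist_force: [0.1, -0.0, -1.0]
gripper_width: 0.951
gripper_force: 0.0
```

Emit:
{"name": "apply_moves", "arguments": {"moves": [[[0,0,0],0],[[0,0,0],0],[[0,0,0],0]], "hand": 0.075}}

```text
time_s: 10.15
tcp_pos: [0.5853, -0.1441, 0.0613]
ee_rot: [[-0.914, -0.406, 0.0], [-0.406, 0.914, -0.0], [0.0, -0.0, -1.0]]
wrist_force: [0.4, -0.5, 0.8]
gripper_width: 0.873
gripper_force: 0.0
```

```bash
python3 d.py M
python3 - <<'E'
from h import *
p=imaging.capture("wrist");cv2.imwrite("pics/w4.png",p["frame"])
E
```

```text
10.15 [ 0.5853 -0.1441  0.0613] grip 0.8733214686852048 0.0 [ 0.3539 -0.5497  0.8009] z [ 0.     -0.0004 -1.    ]
M tool shift [ 0.0003  0.0002 -0.    ]
```

View pics/w4.png

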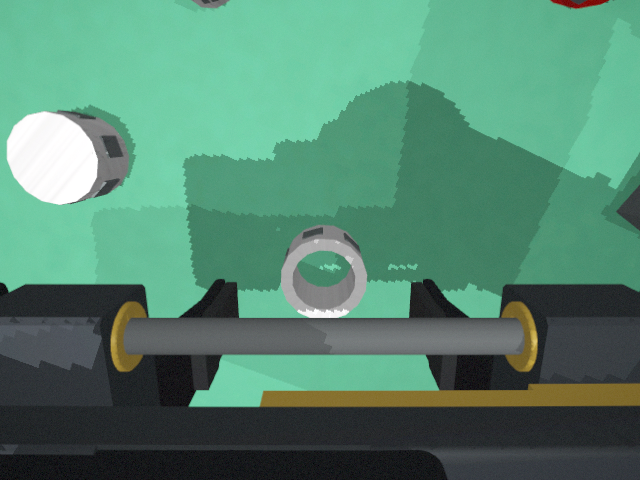

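The wrist view shows the medium cage with an open bore at (324,278), centred between the fingers (325). The blank is at the left (52,158). I'll descend and grip.

Emit:
{"name": "apply_moves", "arguments": {"moves": [[[0,0,0.025],0],[[0,0,0.0225],0],[[0,0,0],0],[[0,0,0],0]]}}

```text
time_s: 10.53
tcp_pos: [0.5849, -0.144, 0.0139]
ee_rot: [[-0.914, -0.406, -0.001], [-0.406, 0.914, -0.0], [0.001, -0.0, -1.0]]
wrist_force: [1.3, 0.1, 0.4]
gripper_width: 0.861
gripper_force: 0.0
```

Emit:
{"name": "apply_moves", "arguments": {"moves": [[[0,0,0],0],[[0,0,0],0],[[0,0,0],0],[[0,0,0],0],[[0,0,0],0]], "hand": 0.03}}

```text
time_s: 10.95
tcp_pos: [0.5853, -0.1441, 0.0143]
ee_rot: [[-0.914, -0.406, 0.001], [-0.406, 0.914, -0.0], [-0.001, -0.001, -1.0]]
wrist_force: [0.5, 0.2, -0.1]
gripper_width: 0.568
gripper_force: 0.0
```

Emit:
{"name": "apply_moves", "arguments": {"moves": [[[0,0,0],0],[[0,0,0],0],[[0,0,0],0],[[0,0,0],0],[[0,0,0],0]]}}

```text
time_s: 11.37
tcp_pos: [0.5851, -0.1441, 0.014]
ee_rot: [[-0.914, -0.406, 0.001], [-0.406, 0.914, -0.0], [-0.0, -0.0, -1.0]]
wrist_force: [-1.6, 0.4, 5.1]
gripper_width: 0.5
gripper_force: 30.0
```

Emit:
{"name": "apply_moves", "arguments": {"moves": [[[0,0,-0.01],0],[[0,0,-0.02],0],[[0,0,-0.03],0],[[0,0,-0.026],0],[[0,0,0],0]]}}

```text
time_s: 11.78
tcp_pos: [0.5883, -0.1445, 0.1053]
ee_rot: [[-0.913, -0.407, 0.01], [-0.407, 0.913, -0.001], [-0.009, -0.005, -1.0]]
wrist_force: [0.9, -0.2, -1.6]
gripper_width: 0.499
gripper_force: 30.0
```

```bash
python3 d.py m
```

```text
11.7833 [ 0.5883 -0.1445  0.1053] grip 0.49852426192780297 29.999797828495502 [ 0.8944 -0.2372 -1.5833] z [ 0.0104 -0.0013 -0.9999]
m tool shift [-0.1118  0.3734 -0.001 ]
```

Emit:
{"name": "apply_moves", "arguments": {"moves": [[[-0.003,0.012,0],0],[[-0.009,0.029,0],0],[[-0.009,0.029,0],0],[[-0.009,0.029,0],0],[[-0.009,0.029,0],0]]}}

```text
time_s: 12.2
tcp_pos: [0.5666, -0.0099, 0.0979]
ee_rot: [[-0.914, -0.405, -0.004], [-0.405, 0.914, -0.0], [0.003, 0.001, -1.0]]
wrist_force: [0.3, -0.0, -2.4]
gripper_width: 0.501
gripper_force: 30.0
```

Emit:
{"name": "apply_moves", "arguments": {"moves": [[[-0.009,0.029,0],0],[[-0.009,0.029,0],0],[[-0.009,0.029,0],0],[[-0.009,0.029,0],0],[[-0.009,0.029,0],0]]}}

```text
time_s: 12.62
tcp_pos: [0.5489, 0.1409, 0.098]
ee_rot: [[-0.914, -0.406, -0.003], [-0.406, 0.914, -0.001], [0.004, 0.0, -1.0]]
wrist_force: [1.7, 0.0, -1.9]
gripper_width: 0.497
gripper_force: 30.0
```

Emit:
{"name": "apply_moves", "arguments": {"moves": [[[-0.009,0.029,0],0],[[-0.009,0.029,0],0],[[-0.009,0.029,0],0],[[-0.003,0.012,0],0],[[0,0,0],0]]}}

```text
time_s: 13.03
tcp_pos: [0.5366, 0.2447, 0.0981]
ee_rot: [[-0.913, -0.409, -0.002], [-0.409, 0.913, -0.001], [0.002, 0.0, -1.0]]
wrist_force: [-0.5, -0.7, -2.5]
gripper_width: 0.5
gripper_force: 30.0
```

Emit:
{"name": "apply_moves", "arguments": {"moves": [[[0,0,0],0],[[0,0,0],0],[[0,0,0],0]]}}

```text
time_s: 13.28
tcp_pos: [0.5378, 0.2408, 0.0991]
ee_rot: [[-0.915, -0.404, -0.001], [-0.404, 0.915, -0.001], [0.002, -0.0, -1.0]]
wrist_force: [0.3, -0.1, -1.1]
gripper_width: 0.498
gripper_force: 30.0
```

```bash
python3 d.py m
python3 - <<'E'
from h import *
p=imaging.capture("wrist");cv2.imwrite("pics/w5.png",p["frame"])
E
```

```text
13.2833 [0.5378 0.2408 0.0991] grip 0.4977665439813308 29.99941642396152 [ 0.3065 -0.1235 -1.0592] z [-0.0013 -0.0009 -1.    ]
m tool shift [-0.0012  0.0009 -0.    ]
```

View pics/w5.png

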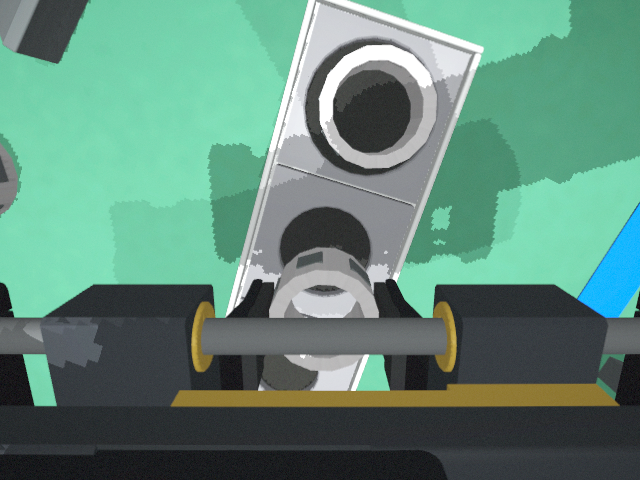

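The wrist view shows the large cage sitting flat in its recess (378,108). The medium recess (columns 280–370) is in line with the held ring (325). I'll lower it.

Emit:
{"name": "apply_moves", "arguments": {"moves": [[[0,0,0.015],0],[[0,0,0.02],0],[[0,0,0.02],0],[[0,0,0.011],0],[[0,0,0.004],0]]}}

```text
time_s: 13.75
tcp_pos: [0.5372, 0.2405, 0.0275]
ee_rot: [[-0.915, -0.404, -0.003], [-0.404, 0.915, -0.002], [0.004, -0.001, -1.0]]
wrist_force: [-0.6, 0.2, -2.4]
gripper_width: 0.499
gripper_force: 30.0
```

Emit:
{"name": "apply_moves", "arguments": {"moves": [[[0,0,0.002],0],[[0,0,0.002],0],[[0,0,0],0],[[0,0,0],0]]}}

```text
time_s: 14.08
tcp_pos: [0.5387, 0.2426, 0.0265]
ee_rot: [[-0.914, -0.406, 0.001], [-0.406, 0.914, 0.001], [-0.002, 0.0, -1.0]]
wrist_force: [-0.6, -0.7, -2.0]
gripper_width: 0.502
gripper_force: 30.0
```

Emit:
{"name": "apply_moves", "arguments": {"moves": [[[0,0,0.0015],0],[[0,0,0],0]]}}

```text
time_s: 14.25
tcp_pos: [0.5383, 0.2424, 0.0245]
ee_rot: [[-0.914, -0.406, 0.001], [-0.406, 0.914, 0.001], [-0.001, 0.0, -1.0]]
wrist_force: [-0.2, -0.4, -2.2]
gripper_width: 0.499
gripper_force: 30.0
```

Emit:
{"name": "apply_moves", "arguments": {"moves": [[[0,0,0.001],0],[[0,0,0],0]]}}

```text
time_s: 14.42
tcp_pos: [0.5381, 0.2422, 0.0231]
ee_rot: [[-0.914, -0.406, 0.0], [-0.406, 0.914, 0.0], [-0.0, 0.0, -1.0]]
wrist_force: [-0.1, 0.0, -2.6]
gripper_width: 0.501
gripper_force: 30.0
```

Emit:
{"name": "apply_moves", "arguments": {"moves": [[[0,0,0.001],0],[[0,0,0],0]]}}

```text
time_s: 14.58
tcp_pos: [0.5382, 0.2423, 0.0221]
ee_rot: [[-0.914, -0.406, 0.0], [-0.406, 0.914, 0.0], [-0.0, 0.0, -1.0]]
wrist_force: [-0.1, -0.1, -1.5]
gripper_width: 0.503
gripper_force: 30.0
```

Emit:
{"name": "apply_moves", "arguments": {"moves": [[[0,0,0.0008],0],[[0,0,0],0]]}}

```text
time_s: 14.75
tcp_pos: [0.5382, 0.2423, 0.022]
ee_rot: [[-0.914, -0.406, 0.0], [-0.406, 0.914, 0.0], [-0.0, -0.0, -1.0]]
wrist_force: [-2.2, 0.1, 3.6]
gripper_width: 0.499
gripper_force: 30.0
```

Contact. I'll release, rise and go to the small cage.

Emit:
{"name": "apply_moves", "arguments": {"moves": [[[0,0,0],0],[[0,0,0],0],[[0,0,0],0],[[0,0,0],0],[[0,0,0],0]], "hand": 0.066}}

```text
time_s: 15.17
tcp_pos: [0.5382, 0.2422, 0.0211]
ee_rot: [[-0.914, -0.406, 0.0], [-0.406, 0.914, 0.0], [-0.0, -0.0, -1.0]]
wrist_force: [-0.4, -1.2, 0.2]
gripper_width: 0.741
gripper_force: 0.0
```

Emit:
{"name": "apply_moves", "arguments": {"moves": [[[0,0,-0.01],0],[[0,0,-0.03],0],[[0,0,-0.04],0],[[0,0,-0.02],0],[[0,0,0],0]]}}

```text
time_s: 15.58
tcp_pos: [0.5414, 0.2442, 0.128]
ee_rot: [[-0.913, -0.407, 0.01], [-0.407, 0.913, 0.006], [-0.012, 0.002, -1.0]]
wrist_force: [-0.3, -0.6, 0.7]
gripper_width: 0.756
gripper_force: 0.0
```

Emit:
{"name": "apply_moves", "arguments": {"moves": [[[0.0088,-0.0144,0],0],[[0.0175,-0.0286,0],0],[[0.0175,-0.0286,0],0],[[0.0175,-0.0286,0],0],[[0.0175,-0.0286,0],0]]}}

```text
time_s: 16.0
tcp_pos: [0.5166, 0.0902, 0.1204]
ee_rot: [[-0.914, -0.406, -0.002], [-0.406, 0.914, -0.001], [0.003, 0.0, -1.0]]
wrist_force: [-0.3, 0.6, -0.0]
gripper_width: 0.758
gripper_force: 0.0
```

Emit:
{"name": "apply_moves", "arguments": {"moves": [[[0.0175,-0.0286,0],0],[[0.0175,-0.0286,0],0],[[0.0175,-0.0286,0],0],[[0.0175,-0.0286,0],0],[[0.0175,-0.0286,0],0]]}}

```text
time_s: 16.42
tcp_pos: [0.4945, -0.0758, 0.1205]
ee_rot: [[-0.914, -0.406, -0.002], [-0.406, 0.914, -0.0], [0.002, 0.001, -1.0]]
wrist_force: [1.1, -0.4, -0.4]
gripper_width: 0.758
gripper_force: 0.0
```

Emit:
{"name": "apply_moves", "arguments": {"moves": [[[0.0175,-0.0286,0],0],[[0.0175,-0.0286,0],0],[[0.0175,-0.0286,0],0],[[0.0175,-0.0286,0],0],[[0.0175,-0.0286,0],0]]}}

```text
time_s: 16.83
tcp_pos: [0.4724, -0.2416, 0.1205]
ee_rot: [[-0.914, -0.405, -0.002], [-0.405, 0.914, 0.001], [0.002, 0.002, -1.0]]
wrist_force: [0.7, 0.3, -0.4]
gripper_width: 0.761
gripper_force: 0.0
```

Emit:
{"name": "apply_moves", "arguments": {"moves": [[[0.0088,-0.0144,0],0],[[0,0,0.02],0],[[0,0,0.02],0],[[0,0,0.02],0],[[0,0,0],0]], "hand": 0.06}}

```text
time_s: 17.25
tcp_pos: [0.4677, -0.2561, 0.0569]
ee_rot: [[-0.915, -0.404, -0.01], [-0.404, 0.915, 0.003], [0.008, 0.007, -1.0]]
wrist_force: [-0.9, -0.0, -0.6]
gripper_width: 0.695
gripper_force: 0.0
```

Emit:
{"name": "apply_moves", "arguments": {"moves": [[[0,0,0],0],[[0,0,0],0]]}}

```text
time_s: 17.42
tcp_pos: [0.4724, -0.2569, 0.0618]
ee_rot: [[-0.914, -0.406, 0.0], [-0.406, 0.914, -0.0], [-0.0, -0.0, -1.0]]
wrist_force: [-0.7, -1.5, 0.1]
gripper_width: 0.689
gripper_force: 0.0
```

```bash
python3 d.py S
python3 - <<'E'
from h import *
p=imaging.capture("wrist");cv2.imwrite("pics/w6.png",p["frame"])
E
```

```text
17.4167 [ 0.4724 -0.2569  0.0618] grip 0.6891531785247698 0.0 [-0.7215 -1.4589  0.0828] z [ 0.0003 -0.0004 -1.    ]
S tool shift [-0.0002  0.0004 -0.    ]
```

View pics/w6.png

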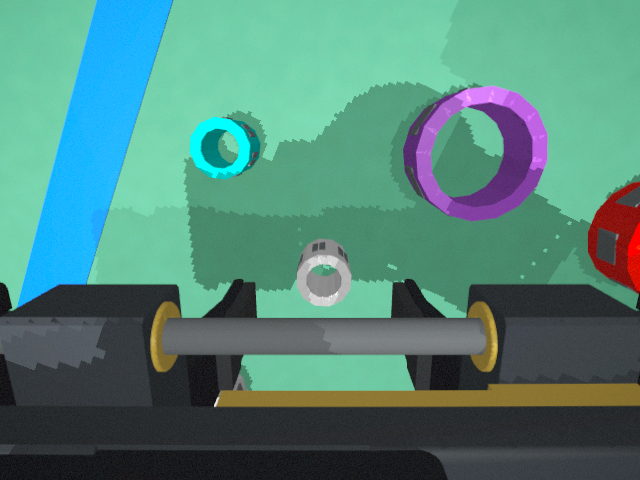

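The small steel cage at (324,278) is centred between the fingers. The turquoise ring (223,147) is well clear. I'll descend, grip and lift.

Emit:
{"name": "apply_moves", "arguments": {"moves": [[[0,0,0.025],0],[[0,0,0.0225],0],[[0,0,0],0],[[0,0,0],0]]}}

```text
time_s: 17.8
tcp_pos: [0.4722, -0.2566, 0.0141]
ee_rot: [[-0.914, -0.406, -0.001], [-0.406, 0.914, -0.0], [0.001, 0.0, -1.0]]
wrist_force: [-0.2, -0.4, 0.9]
gripper_width: 0.687
gripper_force: 0.0
```

Emit:
{"name": "apply_moves", "arguments": {"moves": [[[0,0,0],0],[[0,0,0],0],[[0,0,0],0],[[0,0,0],0],[[0,0,0],0]], "hand": 0.015}}

```text
time_s: 18.22
tcp_pos: [0.4727, -0.2567, 0.0145]
ee_rot: [[-0.914, -0.406, 0.001], [-0.406, 0.914, -0.0], [-0.001, -0.001, -1.0]]
wrist_force: [-0.3, -0.0, 0.9]
gripper_width: 0.394
gripper_force: 0.0
```

Emit:
{"name": "apply_moves", "arguments": {"moves": [[[0,0,0],0],[[0,0,0],0],[[0,0,0],0],[[0,0,0],0],[[0,0,0],0]]}}

```text
time_s: 18.63
tcp_pos: [0.4725, -0.2567, 0.0142]
ee_rot: [[-0.914, -0.406, 0.0], [-0.406, 0.914, -0.0], [-0.0, -0.0, -1.0]]
wrist_force: [0.1, 2.0, 5.2]
gripper_width: 0.315
gripper_force: 30.0
```

Emit:
{"name": "apply_moves", "arguments": {"moves": [[[0,0,-0.01],0],[[0,0,-0.02],0],[[0,0,-0.03],0],[[0,0,-0.026],0],[[0,0,0],0]]}}

```text
time_s: 19.05
tcp_pos: [0.4757, -0.2578, 0.1053]
ee_rot: [[-0.913, -0.407, 0.01], [-0.407, 0.913, -0.004], [-0.008, -0.007, -1.0]]
wrist_force: [0.5, -1.0, 0.1]
gripper_width: 0.319
gripper_force: 30.0
```

Held at 28 mm. Now the carry.

Emit:
{"name": "apply_moves", "arguments": {"moves": [[[-0.0084,0.0098,0],0],[[-0.0186,0.0212,0],0],[[-0.0186,0.0212,0],0],[[-0.0186,0.0212,0],0],[[-0.0186,0.0212,0],0]]}}

```text
time_s: 19.47
tcp_pos: [0.5092, -0.1354, 0.0993]
ee_rot: [[-0.914, -0.405, -0.001], [-0.405, 0.914, 0.0], [0.001, 0.001, -1.0]]
wrist_force: [-0.3, 0.4, -1.1]
gripper_width: 0.32
gripper_force: 30.0
```

Emit:
{"name": "apply_moves", "arguments": {"moves": [[[-0.0186,0.0212,0],0],[[-0.0186,0.0212,0],0],[[-0.0186,0.0212,0],0],[[-0.0186,0.0212,0],0],[[-0.0186,0.0212,0],0]]}}

```text
time_s: 19.88
tcp_pos: [0.5512, -0.0006, 0.0993]
ee_rot: [[-0.914, -0.406, -0.001], [-0.406, 0.914, -0.0], [0.001, 0.0, -1.0]]
wrist_force: [1.1, 0.1, -0.3]
gripper_width: 0.314
gripper_force: 30.0
```

Emit:
{"name": "apply_moves", "arguments": {"moves": [[[-0.0186,0.0212,0],0],[[-0.0186,0.0212,0],0],[[-0.0186,0.0212,0],0],[[-0.0186,0.0212,0],0],[[-0.0186,0.0212,0],0]]}}

```text
time_s: 20.3
tcp_pos: [0.5932, 0.1339, 0.0991]
ee_rot: [[-0.914, -0.406, -0.001], [-0.406, 0.914, -0.0], [0.002, 0.0, -1.0]]
wrist_force: [0.1, 0.9, -0.9]
gripper_width: 0.319
gripper_force: 30.0
```

Emit:
{"name": "apply_moves", "arguments": {"moves": [[[-0.0186,0.0212,0],0],[[-0.0186,0.0212,0],0],[[-0.0186,0.0212,0],0],[[-0.0186,0.0212,0],0],[[-0.0084,0.0098,0],0]]}}

```text
time_s: 20.72
tcp_pos: [0.6312, 0.2556, 0.0987]
ee_rot: [[-0.913, -0.408, -0.0], [-0.408, 0.913, 0.0], [0.0, 0.0, -1.0]]
wrist_force: [0.3, -0.3, -1.3]
gripper_width: 0.318
gripper_force: 30.0
```

Emit:
{"name": "apply_moves", "arguments": {"moves": [[[0,0,0],0],[[0,0,0],0],[[0,0,0],0],[[0,0,0],0]]}}

```text
time_s: 21.05
tcp_pos: [0.6303, 0.2514, 0.0996]
ee_rot: [[-0.914, -0.405, -0.001], [-0.405, 0.914, -0.001], [0.001, -0.0, -1.0]]
wrist_force: [-0.1, -0.4, -1.4]
gripper_width: 0.321
gripper_force: 30.0
```

```bash
python3 d.py s
python3 - <<'E'
from h import *
p=imaging.capture("wrist");cv2.imwrite("pics/w7.png",p["frame"])
E
```

```text
21.05 [0.6303 0.2514 0.0996] grip 0.321009382356697 29.999706130474806 [-0.1418 -0.3898 -1.4336] z [-0.001  -0.0005 -1.    ]
s tool shift [-0.0011  0.0019 -0.    ]
```

View pics/w7.png

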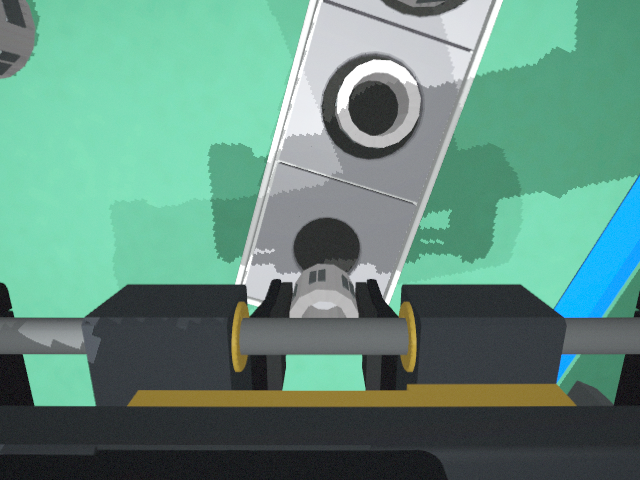

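The medium cage sits flat in its recess (378,105). The small recess (centre 326) is in line with the held ring (324). I'll lower it.

Emit:
{"name": "apply_moves", "arguments": {"moves": [[[0,0.0008,0.015],0],[[0,0,0.02],0],[[0,0,0.02],0],[[0,0,0.011],0],[[0,0,0.004],0]]}}

```text
time_s: 21.52
tcp_pos: [0.6292, 0.2519, 0.0275]
ee_rot: [[-0.914, -0.405, -0.004], [-0.405, 0.914, -0.002], [0.004, -0.0, -1.0]]
wrist_force: [-0.4, -0.5, -1.3]
gripper_width: 0.315
gripper_force: 30.0
```

Emit:
{"name": "apply_moves", "arguments": {"moves": [[[0,0,0.002],0],[[0,0,0.002],0],[[0,0,0],0],[[0,0,0],0]]}}

```text
time_s: 21.85
tcp_pos: [0.6311, 0.2537, 0.0268]
ee_rot: [[-0.914, -0.406, 0.002], [-0.406, 0.914, 0.001], [-0.002, 0.0, -1.0]]
wrist_force: [-0.9, 0.6, -0.2]
gripper_width: 0.315
gripper_force: 30.0
```

Emit:
{"name": "apply_moves", "arguments": {"moves": [[[0,0,0.0015],0],[[0,0,0],0]]}}

```text
time_s: 22.02
tcp_pos: [0.6307, 0.2536, 0.0247]
ee_rot: [[-0.914, -0.406, 0.001], [-0.406, 0.914, 0.001], [-0.001, 0.0, -1.0]]
wrist_force: [-0.5, -0.3, -0.9]
gripper_width: 0.316
gripper_force: 30.0
```

Emit:
{"name": "apply_moves", "arguments": {"moves": [[[0,0,0.001],0],[[0,0,0],0]]}}

```text
time_s: 22.18
tcp_pos: [0.6305, 0.2535, 0.0233]
ee_rot: [[-0.914, -0.406, 0.0], [-0.406, 0.914, 0.0], [-0.0, 0.0, -1.0]]
wrist_force: [0.3, 0.3, -0.0]
gripper_width: 0.318
gripper_force: 30.0
```

Emit:
{"name": "apply_moves", "arguments": {"moves": [[[0,0,0.0008],0],[[0,0,0],0]]}}

```text
time_s: 22.35
tcp_pos: [0.6304, 0.2534, 0.0223]
ee_rot: [[-0.914, -0.406, -0.0], [-0.406, 0.914, -0.0], [0.0, -0.0, -1.0]]
wrist_force: [0.0, -0.3, -0.8]
gripper_width: 0.321
gripper_force: 30.0
```

Emit:
{"name": "apply_moves", "arguments": {"moves": [[[0,0,0.0008],0],[[0,0,0],0]]}}

```text
time_s: 22.52
tcp_pos: [0.6305, 0.2534, 0.0222]
ee_rot: [[-0.914, -0.406, 0.0], [-0.406, 0.914, -0.0], [0.0, -0.0, -1.0]]
wrist_force: [-0.6, -0.3, 2.8]
gripper_width: 0.316
gripper_force: 30.0
```

Contact. I'll release, rise, and move aside to check.

Emit:
{"name": "apply_moves", "arguments": {"moves": [[[0,0,0],0],[[0,0,0],0],[[0,0,0],0],[[0,0,0],0],[[0,0,0],0]], "hand": 0.05}}

```text
time_s: 22.93
tcp_pos: [0.6306, 0.2534, 0.0215]
ee_rot: [[-0.914, -0.406, -0.0], [-0.406, 0.914, 0.0], [0.0, 0.0, -1.0]]
wrist_force: [0.0, 0.2, 0.7]
gripper_width: 0.548
gripper_force: 0.0
```

Emit:
{"name": "apply_moves", "arguments": {"moves": [[[0,0,-0.01],0],[[0,0,-0.03],0],[[0,0,-0.04],0],[[0,0,-0.04],0],[[0,0,-0.04],0]]}}

```text
time_s: 23.35
tcp_pos: [0.6303, 0.2532, 0.1842]
ee_rot: [[-0.914, -0.406, 0.0], [-0.406, 0.914, -0.0], [-0.0, -0.0, -1.0]]
wrist_force: [0.7, 1.0, -0.3]
gripper_width: 0.573
gripper_force: 0.0
```

Emit:
{"name": "apply_moves", "arguments": {"moves": [[[0,-0.02,-0.02],0],[[0,-0.035,0],0],[[0,-0.035,0],0],[[0,-0.035,0],0],[[0,-0.035,0],0]]}}

```text
time_s: 23.77
tcp_pos: [0.6958, 0.106, 0.203]
ee_rot: [[-0.914, -0.406, 0.001], [-0.406, 0.914, 0.0], [-0.001, -0.0, -1.0]]
wrist_force: [0.4, 0.5, -0.6]
gripper_width: 0.577
gripper_force: 0.0
```

Emit:
{"name": "apply_moves", "arguments": {"moves": [[[0,-0.03,0],0],[[0,-0.03,0],0],[[0,0,0],0],[[0,0,0],0],[[0,0,0],0]]}}

```text
time_s: 24.18
tcp_pos: [0.7197, 0.0524, 0.202]
ee_rot: [[-0.914, -0.405, 0.0], [-0.405, 0.914, 0.0], [-0.0, 0.0, -1.0]]
wrist_force: [0.2, -0.0, 0.5]
gripper_width: 0.572
gripper_force: 0.0
```

```bash
python3 - <<'E'
from h import *
p=imaging.capture("side");cv2.imwrite("pics/s9.png",p["frame"])
p=imaging.capture("scene");cv2.imwrite("pics/c9.png",cv2.resize(p["frame"][180:300,380:560],(800,533),interpolation=cv2.INTER_CUBIC))
E
```

```text
(no output)
```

View pics/s9.png

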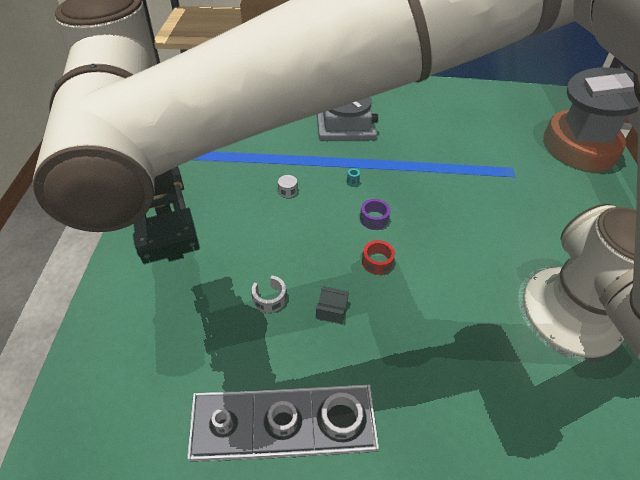

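View pics/c9.png

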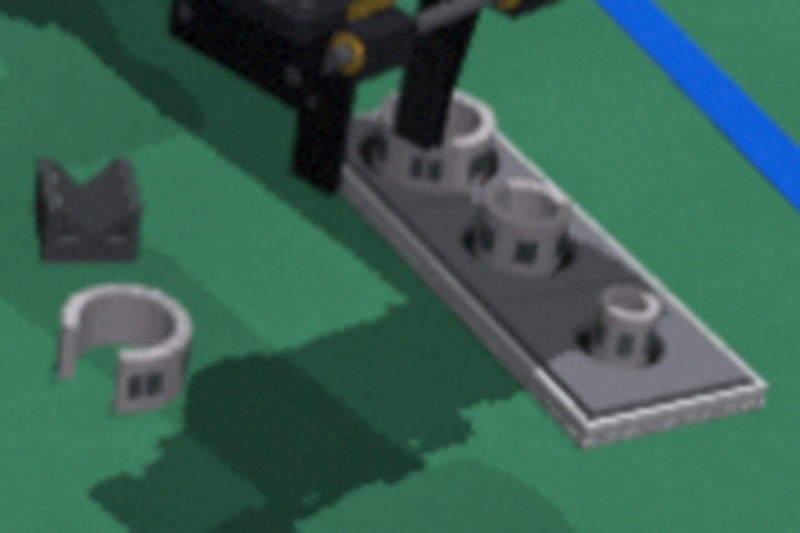

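Both views show all three cages upright in their matching recesses: side view (342,416), (283,419) and (222,421). The broken ring (269,294), the blank (288,186) and the V-block (333,305) have not moved, and the arm is clear. I'll hand in.

```bash
python3 -c "
from station import r
print(r.finish_job())"
```

```text
the job is handed in; nothing more can be done
None
```

The large, medium and small cages are each set down upright in their matching recesses, the rejects and V-block were left where they lay, and the job was handed in at about 24 s of the 96 s allowed.

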